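# Sort the stripped damper's parts into their trays

### The arm

A 6-joint arm with a two-finger parallel gripper is mounted at the origin on the work surface. World frame = base frame: x ahead of the robot, y to its left, z up, the work surface at z = 0. Lengths are in mm, angles in rad, forces in N, time in s.
With the tool pointing down it reaches from about 400 to 925 mm from the base axis. Payload 12.5 kg.
Tool frame: the origin (TCP) lies at the very end of the fingers, on their centre line; the grasp point (between the pads) lies env.grip_point_offset behind it (env.grip_point_offset is the distance from the TCP to the grasp point, in mm); y points along the fingers, z is the direction in which the jaws open and shut, and the axes are right-handed (so a half turn about y gives the same grasp; the last joint's range is limited). The gripper opens to 95 mm and grips with 3 to 60 N. Pads are 20 mm wide; open, the fingers measure 119 mm over their backs; the gripper's body (75 mm by 180 mm) begins 59 mm behind the grasp point.
Start: joints at [1.238, 0.491, 1.559, -0, 1.092, -0.106], TCP at [140.519, 609.017, 214.661] pointing down, gripper open.
Joint ranges: [-3.1, 3.1], [-0.84, 2.19], [0.05, 2.79], [-1.13, 4.28], [0.06, 2.93], [-2.69, 2.69]. Speed limits (rad/s): [2.22, 2.22, 2.79, 3.14, 3.14, 3.14].

### API

Orientations are given as [roll, pitch, yaw] about the fixed x, y, z axes, in that order (R = Rz(yaw) Ry(pitch) Rx(roll)).
In Python, from cell import readout, read_camera, env, nets gives the robot as it stands.
- The arm moves only by the tool apply_moves, never from a script. Its argument "increments" is a list of rows, each a list of 3 entries, a list of its own where there are three numbers: the shift along the tool's x, y, z in cm, then the turn, a rotation vector about the tool's x, y, z in degrees, then the finger opening in cm, from 0 to 9.51. A call has exactly 5 rows; each row shifts and turns the pose as measured when the row begins, along the tool's axes as they then stand; what a row does not reach is not made up. A row lasts 1/8 s, in which the tool goes at most 62.5 mm and 10.7 degrees, less where a joint would pass 70% of its speed; a pose out of reach is approached as far as the arm can. A call with a gripper value outside its range is refused whole. The fingers move at their own pace and stop on an object; the grip force is fixed at half the most. Time passes only in rows, so rows that do not move let the fingers close, or fill a call up. It gives the time, the measured TCP pose, the force and the opening at its end, in the units of the state.
- readout.state(): the state, without advancing time (a new reading comes with each control period).
- read_camera(name): name is "scene" or "side" or "wrist"; returns a dict with "img" (420x560x3 uint8, red, green, blue), "vfov" (degrees; the focal length in pixels is half the picture's height over the tangent of half this angle, whatever the lens; pixels are square), "cx", "cy" (the principal point, pixels), "rvec" (rotation vector, rad) and "tvec" (3), from world to camera coordinates, as OpenCV has them; the wrist camera has in their place "mount" (4x4, takes a point from camera to tool coordinates, whose origin is the TCP and whose axes are the tool frame's). Camera axes: x right, y down, z forward; pixel columns grow to the right and rows downward; lengths in mm; the calibration is good to about 2 mm. The wrist camera is an equidistant fisheye: a pixel r from the principal point sees the ray r / f radians off the axis. A picture is of the moment at which its call begins: read the wrist's pose just before it. There is no depth.
- env.job_done(): hands the job in, once; it reports no verdict.
Trained networks look in a picture, given as the dict that the camera call returned (one of the last four; its "shot" number tells which), for a name from the list of things; names that differ only in an ending like _2 or _b are one class to them, and where a whole thing is asked for, a point or a joint stands for the part that bears it (a point fixed in the world has none). Each returns a list of dicts, best first, with "confidence" (0 to 1); they miss things now and then, are a little off and sometimes report something else, mostly with a low value. They report only what shows in the picture. A call takes as long as a camera call.
- nets.look_for(picture, thing): "point" ([x, y, z] in mm, in the coordinates of the camera as it stood for that picture, good to about 4 mm: the middle of the surface that is visible of it).
- nets.mark_of(picture, thing): "point" ([x, y, z] in mm, in the coordinates of the camera as it stood for that picture, good to about 4 mm: a listed point, or the origin of a listed thing).
The state is a dict: "t": time; "joints": joint angles; "qvel": joint speeds; "tau": joint torques, N m; "eef_pos": TCP position; "tcp_rot": TCP orientation; "ft_force": force on the tool from outside, world axes, zero at the start; "moment": the same for the moment, N m; "opening": opening from 0.0 (shut) to 1.0 (fully open).
Only numpy, scipy, OpenCV 4.12 (cv2) and the standard library are available. Lean on these libraries where they do the work, as an engineer would, in place of code of your own. Each camera call takes 0.05 s, during which the arm holds its last target. There are 200 camera calls.

### The job

The parts of two stripped dampers stand mixed up on the bench: put the two silver pistons in the blue tray, the two brass rod guides in the yellow tray and the loose black mounting eye in the free bay of the red tray. Each part stands upright by itself in its own bay, flat on the tray's floor. Do not shift or tip the mounting eye that is already in the red tray, nor push the dial gauge that stands among the parts.

Things in the scene. Friction and masses are not known exactly. Their poses are not given: they have to be found in the camera images.
- piston_a: One piston of the damper: a silver disc with a black band, 46 mm across and 20 mm tall, with a thin steel rod stub 14 mm in diameter standing up from its centre, from 20 to 62 mm above the underside. About 0.22 kg. Stands upright on the bench. Origin: centre of the underside; z up along the rod. Round: its yaw means nothing.
- piston_b: The other piston of the damper: a silver disc with a black band, 46 mm across and 20 mm tall, with a thin steel rod stub 14 mm in diameter standing up from its centre, from 20 to 62 mm above the underside. About 0.22 kg. Stands upright on the bench. Origin: centre of the underside; z up along the rod. Round: its yaw means nothing.
- guide_a: One rod guide of the damper: brass, a round flange 46 mm across and 14 mm tall with a thick neck 26 mm in diameter (27 at a thin black ring) above it, up to 58 mm above the underside, a dark bore in its top. About 0.25 kg. Stands upright on the bench. Origin: centre of the underside; z up. Round: its yaw means nothing.
- guide_b: The other rod guide of the damper: brass, a round flange 46 mm across and 14 mm tall with a thick neck 26 mm in diameter (27 at a thin black ring) above it, up to 58 mm above the underside, a dark bore in its top. About 0.25 kg. Stands upright on the bench. Origin: centre of the underside; z up. Round: its yaw means nothing.
- eye_loose: The loose black mounting eye: round foot 46 mm across, 14 mm tall; above it an upright eye 36 mm in diameter, 16 mm thick, with a copper bush (22 mm in diameter, 20 mm long) through it, centre 44 mm and top 62 mm above the underside. Bush axis: x; grip the bush's flat ends, at +x and -x. About 0.25 kg. Origin: centre of the underside; z up. Upright on the bench.
- eye_stored: The stored black mounting eye: round foot 46 mm across, 14 mm tall; above it an upright eye 36 mm in diameter, 16 mm thick, with a copper bush (22 mm in diameter, 20 mm long) through it, centre 44 mm and top 62 mm above the underside. Bush axis: x; grip the bush's flat ends, at +x and -x. About 0.25 kg. Origin: centre of the underside; z up. Already in the red tray's +y bay; stays there.
- tray_blue: Blue plastic tray, fixed, 84 mm along its x by 164 mm along its y, 18 mm tall, walls and floor 4 mm thick. A 4 mm wall at y = 0, as tall as the rest, makes two bays, each 76 mm square inside, centred at x = 0, y = +40 mm and y = -40 mm. Origin: centre of the underside; z up. For the pistons; both bays are empty at the start.
- tray_yellow: Yellow plastic tray, fixed, 84 mm along its x by 164 mm along its y, 18 mm tall, walls and floor 4 mm thick. A 4 mm wall at y = 0, as tall as the rest, makes two bays, each 76 mm square inside, centred at x = 0, y = +40 mm and y = -40 mm. Origin: centre of the underside; z up. For the rod guides; both bays are empty at the start.
- tray_red: Red plastic tray, fixed, 84 mm along its x by 164 mm along its y, 18 mm tall, walls and floor 4 mm thick. A 4 mm wall at y = 0, as tall as the rest, makes two bays, each 76 mm square inside, centred at x = 0, y = +40 mm and y = -40 mm. Origin: centre of the underside; z up. For the mounting eyes; the +y bay holds the stored eye, the -y bay is free.
- dial_gauge: Dial gauge, loose, to be left alone: a grey block 50 mm (x) by 44 mm (y), 26 mm tall, with a round steel dial 46 mm across on it, white face up, top 43 mm above the bench. Origin: centre of the underside; z up. About 0.45 kg. (A plain steel tin, 44 mm across and 40 mm tall, also stands among the parts and has no part in the job.)

How it is judged (in metres and radians):
At the end, for the whole second after the job is handed in: Pistons in the two blue bays, guides in the two yellow bays, loose eye in the red -y bay, stored eye in the +y bay: each within 19 mm of its bay centre along tray x and y, underside 1 to 8 mm above the tray underside, tilt under 0.12 rad, under 0.02 m/s. Gauge within 20 mm of its start ((((x of piston_a in the frame of tray_blue between -0.019 and 0.019 m and y of piston_a in the frame of tray_blue between 0.021 and 0.059 m and z of piston_a in the frame of tray_blue between 0.001 and 0.008 m and angle between piston_a's own z axis and vertical below 0.12 rad) and (x of piston_b in the frame of tray_blue between -0.019 and 0.019 m and y of piston_b in the frame of tray_blue between -0.059 and -0.021 m and z of piston_b in the frame of tray_blue between 0.001 and 0.008 m and angle between piston_b's own z axis and vertical below 0.12 rad)) or ((x of piston_a in the frame of tray_blue between -0.019 and 0.019 m and y of piston_a in the frame of tray_blue between -0.059 and -0.021 m and z of piston_a in the frame of tray_blue between 0.001 and 0.008 m and angle between piston_a's own z axis and vertical below 0.12 rad) and (x of piston_b in the frame of tray_blue between -0.019 and 0.019 m and y of piston_b in the frame of tray_blue between 0.021 and 0.059 m and z of piston_b in the frame of tray_blue between 0.001 and 0.008 m and angle between piston_b's own z axis and vertical below 0.12 rad))) and (((x of guide_a in the frame of tray_yellow between -0.019 and 0.019 m and y of guide_a in the frame of tray_yellow between 0.021 and 0.059 m and z of guide_a in the frame of tray_yellow between 0.001 and 0.008 m and angle between guide_a's own z axis and vertical below 0.12 rad) and (x of guide_b in the frame of tray_yellow between -0.019 and 0.019 m and y of guide_b in the frame of tray_yellow between -0.059 and -0.021 m and z of guide_b in the frame of tray_yellow between 0.001 and 0.008 m and angle between guide_b's own z axis and vertical below 0.12 rad)) or ((x of guide_a in the frame of tray_yellow between -0.019 and 0.019 m and y of guide_a in the frame of tray_yellow between -0.059 and -0.021 m and z of guide_a in the frame of tray_yellow between 0.001 and 0.008 m and angle between guide_a's own z axis and vertical below 0.12 rad) and (x of guide_b in the frame of tray_yellow between -0.019 and 0.019 m and y of guide_b in the frame of tray_yellow between 0.021 and 0.059 m and z of guide_b in the frame of tray_yellow between 0.001 and 0.008 m and angle between guide_b's own z axis and vertical below 0.12 rad))) and x of eye_loose in the frame of tray_red between -0.019 and 0.019 m and y of eye_loose in the frame of tray_red between -0.059 and -0.021 m and z of eye_loose in the frame of tray_red between 0.001 and 0.008 m and angle between each of eye_loose, eye_stored's own z axis and vertical below 0.12 rad and x of eye_stored in the frame of tray_red between -0.019 and 0.019 m and y of eye_stored in the frame of tray_red between 0.021 and 0.059 m and z of eye_stored in the frame of tray_red between 0.001 and 0.008 m and distance of dial_gauge from where it was at the start of the episode below 0.02 m and linear speed of each of piston_a, piston_b, guide_a, guide_b, eye_loose, eye_stored below 0.02 m/s); the robot touches nothing.
It fails at once if the mounting eye already in the red tray is shifted more than 12 mm or tipped (distance of eye_stored from where it was at the start of the episode above 0.012 m or angle between eye_stored's own z axis and vertical above 0.3 rad).
It fails at once if the dial gauge is pushed more than 20 mm or tipped (distance of dial_gauge from where it was at the start of the episode above 0.02 m or angle between dial_gauge's own z axis and vertical above 0.3 rad).
It also fails if it takes over 118 s, if anything falls off the work surface, if the arm or the gripper's body presses on something with over 40 N, if the wrist force passes 120 N, or if a joint passes its speed limit or range.

## Working session

There is one attempt and no reset: what is moved stays moved. The work goes in short steps, Python scripts to look and compute and a tool call to move; the robot and the scene stay as the last step left them, time stands still between calls to the robot, and variables do not carry over. Pictures are saved under pics/ and viewed, about 12 in all and at most 16, crops included, and the job is handed in when it is done.

Besides the shell and the picture viewer there is one more tool, called after "Request:" by a JSON object that holds its "op" and its "data". apply_moves: Moves the arm, as the interface text tells. Its arguments: {"type":"object","properties":{"increments":{"type":"array"}},"required":["increments"]}

```bash
ls; mkdir -p pics
cat > h.py <<'E'
import numpy as np, cv2
from scipy.spatial.transform import Rotation as R
from cell import readout, read_camera, env, nets
def towld(p,pic,st=None):
    p=np.array(p,float)
    if 'rvec' in pic:
        M=cv2.Rodrigues(np.array(pic['rvec'],float))[0]; return M.T@(p-np.array(pic['tvec'],float).ravel())
    T=np.array(pic['mount']); q=T[:3,:3]@p+T[:3,3]
    return R.from_euler('xyz',st['tcp_rot']).as_matrix()@q+np.array(st['eef_pos'])
def ray(u,v,pic,z):
    f=pic['img'].shape[0]/2/np.tan(np.radians(pic['vfov']/2))
    M=cv2.Rodrigues(np.array(pic['rvec'],float))[0]; t=np.array(pic['tvec'],float).ravel()
    c=-M.T@t; d=M.T@np.array([(u-pic['cx'])/f,(v-pic['cy'])/f,1]); return c+d*(z-c[2])/d[2]
E
python3 - <<'E'
from h import *
st=readout.state(); print(st['eef_pos'],st['tcp_rot'],st['t'],st['opening'],env.grip_point_offset)
print(R.from_euler('xyz',st['tcp_rot']).as_matrix().round(3))
for n in ['scene','side','wrist']:
    p=read_camera(n); cv2.imwrite(f'pics/{n}0.png',p['img'][:,:,::-1])
    print(n,{k:np.round(p[k],2) for k in p if k not in('img','shot')})
    for t in ['piston_a','guide_a','eye_loose','eye_stored','tray_blue','tray_yellow','tray_red','dial_gauge']:
        print(t,[(np.round(towld(d['point'],p,st)).astype(int).tolist(),round(d['confidence'],2)) for d in nets.mark_of(p,t)])
E
```

```text
pics
[140.44800181 608.76903643 214.0758348 ] [-1.57185977e+00  1.31137936e-04 -2.26838976e-01] 0.0 1.0047033296196537 18.8
[[ 0.974 -0.     0.225]
 [-0.225 -0.001  0.974]
 [-0.    -1.    -0.001]]
scene {'vfov': np.float64(43.23), 'cx': np.float64(270.98), 'cy': np.float64(198.85), 'rvec': array([ 0.64,  2.52, -1.28]), 'tvec': array([ 463.67, -137.83, 1516.09])}
piston_a [([453, 100, 1], 0.83), ([621, -253, -3], 0.55)]
guide_a [([615, 241, 4], 0.7)]
eye_loose [([530, -17, 1], 0.74)]
eye_stored [([666, 46, 3], 0.97)]
tray_blue [([442, 286, 3], 0.74), ([440, -86, 2], 0.21)]
tray_yellow [([456, -281, 1], 0.6)]
tray_red [([655, 1, 0], 0.77), ([617, -252, -3], 0.74)]
dial_gauge [([527, 131, -3], 0.71)]
side {'vfov': np.float64(51.81), 'cx': np.float64(283.94), 'cy': np.float64(206.86), 'rvec': array([ 2.07, -0.07,  0.05]), 'tvec': array([-537.42,   63.98,  858.74])}
piston_a [([622, -257, -2], 0.85), ([454, 108, 0], 0.79)]
guide_a [([445, -84, 1], 0.8), ([621, 245, -3], 0.75)]
eye_loose []
eye_stored [([668, 43, 1], 0.82), ([451, -278, 2], 0.46), ([654, 4, -3], 0.43)]
tray_blue [([440, 285, -3], 0.72)]
tray_yellow [([454, -280, 2], 0.87), ([667, 42, 0], 0.42)]
tray_red [([656, 5, -2], 0.6)]
dial_gauge [([528, 132, 1], 0.89)]
wrist {'vfov': np.float64(65.71), 'cx': np.float64(278.28), 'cy': np.float64(210.55), 'mount': array([[-0.0000e+00,  9.7000e-01,  2.3000e-01, -6.5410e+01],
       [ 0.0000e+00, -2.3000e-01,  9.7000e-01, -1.6965e+02],
       [ 1.0000e+00,  0.0000e+00, -0.0000e+00,  2.0000e-02],
       [ 0.0000e+00,  0.0000e+00,  0.0000e+00,  1.0000e+00]])}
piston_a []
guide_a []
eye_loose []
eye_stored []
tray_blue []
tray_yellow []
tray_red []
dial_gauge []
```

View pics/scene0.png

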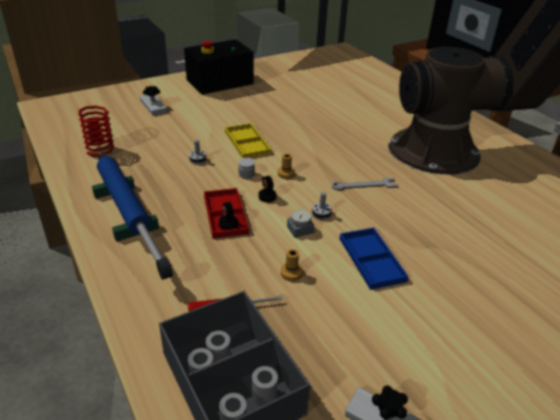

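View pics/side0.png

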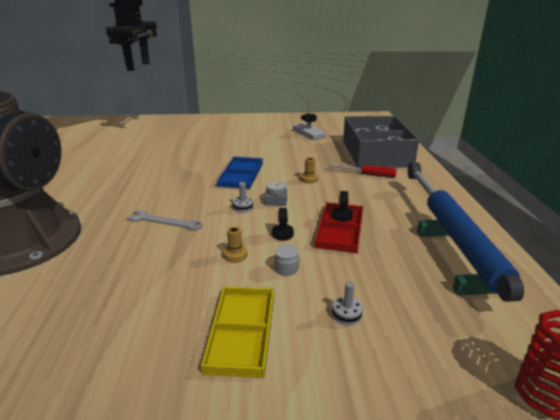

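The scene picture shows the trays: blue (373,257), yellow (247,140), red (226,213). The parts are pistons (322,206) and (198,152), guides (292,265) and (287,167), eye (268,188), gauge (300,223) and tin (246,169). The nets agree with this. Next I'll measure the tray poses by colour.

Run:
```python
from h import *
for n in ['scene','side']:
    p=read_camera(n); hsv=cv2.cvtColor(p['img'],cv2.COLOR_RGB2HSV)
    for t,lo,hi,c0 in [('blue',(108,150,50),(125,255,255),(441,286)),('yellow',(24,190,80),(32,255,255),(455,-280)),('red',(0,200,60),(6,255,255),(655,3))]:
        m=cv2.inRange(hsv,lo,hi); 
        if t=='red': m|=cv2.inRange(hsv,(174,200,60),(180,255,255))
        v,u=np.nonzero(m)
        P=np.array([ray(a,b,p,18)[:2] for a,b in zip(u,v)])
        P=P[np.linalg.norm(P-c0,axis=1)<115].astype(np.float32)
        print(n,t,len(P),[np.round(x,1) for x in cv2.minAreaRect(P)])
    for t in ['piston_a','guide_a','eye_loose']:
        print(t,[(np.round(towld(d['point'],p)).astype(int).tolist(),round(d['confidence'],2)) for d in nets.mark_of(p,t)])
    cv2.imwrite(f'pics/{n}1.png',cv2.resize(p['img'][130:330,170:400][:,:,::-1],None,fx=3.4,fy=3,interpolation=cv2.INTER_CUBIC))
```

```text
scene blue 2073 [array([449.4, 292.7]), array([170.6,  86.3]), np.float64(77.1)]
scene yellow 829 [array([ 460. , -267.1]), array([176.2,  85.4]), np.float64(82.6)]
scene red 980 [array([656.8,   9.8]), array([175.1,  82. ]), np.float64(73.3)]
piston_a [([615, -253, -2], 0.74), ([448, 101, -2], 0.71), ([667, 46, 7], 0.67)]
guide_a [([620, 244, 2], 0.6), ([437, -85, 1], 0.58), ([452, 98, 2], 0.23)]
eye_loose [([530, -18, 0], 0.6)]
side blue 804 [array([444.5, 265.9]), array([178.4,  83.7]), np.float64(77.6)]
side yellow 5117 [array([ 455.6, -286.1]), array([174.3,  83.9]), np.float64(83.0)]
side red 1430 [array([650.7, -13.4]), array([176.4,  79.9]), np.float64(73.7)]
piston_a [([623, -257, -2], 0.92), ([449, 108, -2], 0.56)]
guide_a [([444, -82, -1], 0.8), ([621, 247, 0], 0.61), ([654, 1, 0], 0.6)]
eye_loose [([534, -13, 0], 0.79), ([528, 131, 1], 0.6)]
```

View pics/side1.png

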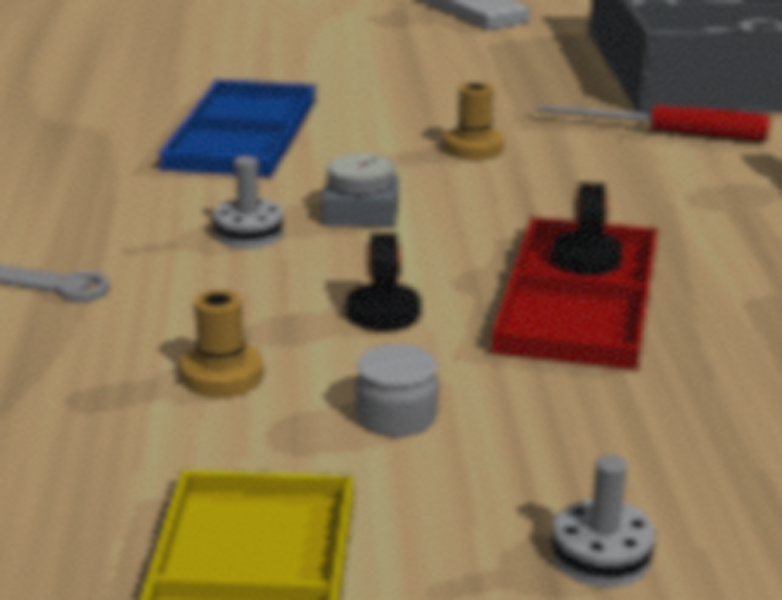

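The side crop shows the eye's bush ends facing image left and right, so the bush axis is near world x. The tray yaws are about -13° (blue), -7° (yellow) and -16.5° (red). Next I move over the piston near the gauge.

Request:
{"op": "apply_moves", "data": {"increments": [[[4.16, 0.74, -4.21], [0, 0, 0], 9.5], [[4.16, 0.74, -4.21], [0, 0, 0], 7], [[4.16, 0.74, -4.21], [0, 0, 0], 6], [[4.16, 0.74, -4.21], [0, 0, 0], 6], [[4.16, 0.74, -4.21], [0, 0, 0], 6]]}}

```text
t: 2.38
eef_pos: [298.6, 353.4, 176.6]
tcp_rot: [-1.567, -0.001, -0.221]
ft_force: [0.9, 0.9, -0.4]
opening: 0.657
```

Request:
{"op": "apply_moves", "data": {"increments": [[[4.16, 0.74, -4.21], [0, 0, 0], 6], [[4.16, 0.74, -4.21], [0, 0, 0], 6], [[4.16, 0.74, -4.21], [0, 0, 0], 6], [[4.16, 0.74, -4.21], [0, 0, 0], 6], [[4.16, 0.74, -4.21], [0, 0, 0], 6]]}}

```text
t: 3.0
eef_pos: [460.6, 94.1, 139.5]
tcp_rot: [-1.565, -0.005, -0.22]
ft_force: [0.9, 1.1, -0.5]
opening: 0.63
```

```bash
cat > go.py <<'E'
# usage: go.py x y z jawyaw_deg [look thing...] : prints tool-axis increments (cm, deg) to the pose
import sys
from h import *
st=readout.state(); p=np.array(st['eef_pos']); Rm=R.from_euler('xyz',st['tcp_rot'])
print('t',round(st['t'],2),'tcp',p.round(1),'open mm',round(st['opening']*95,1),'F',np.round(st['ft_force'],1))
zj=Rm.as_matrix()[:,2]; print('jaw deg',round(np.degrees(np.arctan2(zj[1],zj[0])),1),'down',Rm.as_matrix()[:,1].round(3))
def inc(t,yaw):
    a=np.radians(yaw); z=np.array([np.cos(a),np.sin(a),0]); y=np.array([0,0,-1.]); T=np.c_[np.cross(y,z),y,z]
    d=Rm.inv().apply(np.array(t)-p)/10; r=np.degrees((Rm.inv()*R.from_matrix(T)).as_rotvec())
    return d.round(2),round(float(np.linalg.norm(d)),1),r.round(1)
if len(sys.argv)>4: print('inc',*inc([float(v) for v in sys.argv[1:4]],float(sys.argv[4])))
if len(sys.argv)>5:
    st=readout.state(); pic=read_camera('wrist')
    if sys.argv[5]!='-': cv2.imwrite(f'pics/{sys.argv[5]}.png',pic['img'][:,:,::-1])
    for t in sys.argv[6:]:
        print(t,[(np.round(towld(d['point'],pic,st)).astype(int).tolist(),round(d['confidence'],2)) for d in nets.mark_of(pic,t)])
E
python3 go.py 451 105 30 77 w1 piston_a dial_gauge tray_blue eye_loose guide_a
```

```text
t 3.0 tcp [460.6  94.1 139.5] open mm 59.8 F [ 0.9  1.1 -0.5]
jaw deg 77.4 down [ 0.007  0.005 -1.   ]
inc [-1.23 10.95  0.78] 11.0 [-0.3  0.4  0.3]
piston_a [([449, 104, -1], 0.89)]
dial_gauge [([530, 129, -1], 0.71)]
tray_blue [([441, 286, -3], 0.61)]
eye_loose []
guide_a [([438, -83, 0], 0.77)]
```

View pics/w1.png

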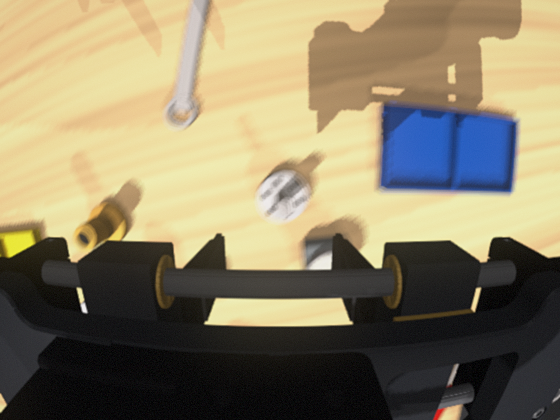

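The wrist view shows the piston at (285,195), the gauge half hidden at (322,250) and the blue tray at (448,148). These match the nets' points.

Request:
{"op": "apply_moves", "data": {"increments": [[[-1.23, 0, 0.75], [-0.3, 0.4, 0.3], 6], [[0, 4, 0], [0, 0, 0], 6], [[0, 4, 0], [0, 0, 0], 6], [[0, 2.6, 0], [0, 0, 0], 6], [[0, 0.3, 0], [0, 0, 0], 6]]}}

```text
t: 3.92
eef_pos: [444.4, 114.7, 30.3]
tcp_rot: [-1.57, -0.002, -0.217]
ft_force: [0.6, 0.2, 0.5]
opening: 0.63
```

```bash
python3 go.py 450 104 30 77.4
```

```text
t 3.92 tcp [444.4 114.7  30.3] open mm 59.9 F [0.6 0.2 0.5]
jaw deg 77.5 down [ 0.002  0.001 -1.   ]
inc [ 0.78  0.03 -0.93] 1.2 [-0.1  0.1  0.1]
```

Request:
{"op": "apply_moves", "data": {"increments": [[[0.78, 0, -0.93], [0, 0, 0], 6], [[0, 0, 0], [0, 0, 0], 3], [[0, 0, 0], [0, 0, 0], 0.5], [[0, 0, 0], [0, 0, 0], 0.5], [[0, 0, 0], [0, 0, 0], 0.5]]}}

```text
t: 4.55
eef_pos: [451.0, 104.5, 33.5]
tcp_rot: [-1.568, -0.006, -0.216]
ft_force: [-0.2, -1.3, -0.1]
opening: 0.268
```

```bash
python3 go.py 432 246.5 130 77.4
```

```text
t 4.55 tcp [451.  104.5  33.5] open mm 25.5 F [-0.2 -1.3 -0.1]
jaw deg 77.6 down [ 0.006  0.001 -1.   ]
inc [-4.84 -9.64 13.48] 17.3 [-0.1  0.2  0.3]
```

Request:
{"op": "apply_moves", "data": {"increments": [[[0, 0.2, 0], [0, 0, 0], 0.5], [[0, 0, 0], [0, 0, 0], 0.5], [[0, 0, 0], [0, 0, 0], 0.5], [[0, -2, 0], [0, 0, 0], 0.5], [[0, -5, 0], [0, 0, 0], 0.5]]}}

```text
t: 5.18
eef_pos: [448.9, 104.3, 99.9]
tcp_rot: [-1.571, 0.002, -0.216]
ft_force: [0.2, 0.0, -2.8]
opening: 0.141
```

```bash
python3 go.py 432 246.5 110 77.4
```

```text
t 5.17 tcp [448.9 104.3  99.9] open mm 13.4 F [ 0.2  0.  -2.8]
jaw deg 77.6 down [-0.002  0.    -1.   ]
inc [-4.7  -1.   13.53] 14.4 [-0.   0.2 -0.1]
```

Request:
{"op": "apply_moves", "data": {"increments": [[[-1.6, 0, 4.5], [0, 0, 0], 0.5], [[-1.6, 0, 4.5], [0, 0, 0], 0.5], [[-1.2, 0, 3.5], [0, 0, 0], 0.5], [[-0.3, 0, 1], [0, 0, 0], 0.5], [[0, 0, 0], [0, 0, 0], 0.5]]}}

```text
t: 5.8
eef_pos: [432.8, 249.5, 102.8]
tcp_rot: [-1.569, -0.003, -0.218]
ft_force: [-0.5, -0.5, -1.6]
opening: 0.138
```

```bash
python3 go.py 432 246.5 37 77.4 - tray_blue
```

```text
t 5.8 tcp [432.8 249.5 102.8] open mm 13.2 F [-0.5 -0.5 -1.6]
jaw deg 77.5 down [ 0.004  0.001 -1.   ]
inc [-0.04  6.58 -0.32] 6.6 [-0.1  0.1  0.2]
tray_blue [([442, 284, 1], 0.72)]
```

Request:
{"op": "apply_moves", "data": {"increments": [[[0, 3.5, -0.3], [0, 0, 0], 0.5], [[0, 2.2, 0], [0, 0, 0], 0.5], [[0, 0.6, 0], [0, 0, 0], 0.5], [[0, 0.2, 0], [0, 0, 0], 0.5], [[0, 0.1, 0], [0, 0, 0], 0.5]]}}

```text
t: 6.52
eef_pos: [434.5, 241.9, 36.6]
tcp_rot: [-1.568, -0.005, -0.225]
ft_force: [0.6, 0.1, -2.4]
opening: 0.143
```

```bash
python3 go.py 432 246.5 37 77.4
```

```text
t 6.53 tcp [434.5 241.9  36.6] open mm 13.6 F [ 0.6  0.1 -2.4]
jaw deg 77.1 down [ 0.005  0.001 -1.   ]
inc [-0.35 -0.04  0.4 ] 0.5 [-0.1 -0.3  0.3]
```

Request:
{"op": "apply_moves", "data": {"increments": [[[-0.2, 0, 0.4], [0, 0, 0], 0.5], [[0, 0.15, 0], [0, 0, 0], 0.5], [[0, 0.15, 0], [0, 0, 0], 0.5], [[0, 0.1, 0], [0, 0, 0], 0.5], [[0, 0, 0], [0, 0, 0], 0.5]]}}

```text
t: 7.15
eef_pos: [434.1, 246.9, 35.7]
tcp_rot: [-1.566, -0.008, -0.224]
ft_force: [-1.3, 1.3, -1.8]
opening: 0.139
```

```bash
python3 go.py 432 246.5 34 77.4
```

```text
t 7.15 tcp [434.1 246.9  35.7] open mm 13.2 F [-1.3  1.3 -1.8]
jaw deg 77.2 down [ 0.009  0.003 -1.   ]
inc [-0.19  0.16 -0.09] 0.3 [-0.3 -0.2  0.5]
```

Request:
{"op": "apply_moves", "data": {"increments": [[[0, 0.3, 0], [0, 0, 0], 0.5], [[0, 0.3, 0], [0, 0, 0], 0.5], [[0, 0.1, 0], [0, 0, 0], 0.5], [[0, 0, 0], [0, 0, 0], 3.5], [[0, 0, 0], [0, 0, 0], 3.5]]}}

```text
t: 7.78
eef_pos: [435.6, 247.0, 34.2]
tcp_rot: [-1.563, -0.014, -0.222]
ft_force: [-0.5, -0.1, -0.6]
opening: 0.295
```

```bash
python3 go.py 432 246.5 150 77.4
```

```text
t 7.78 tcp [435.6 247.   34.2] open mm 28.1 F [-0.5 -0.1 -0.6]
jaw deg 77.3 down [ 0.016  0.004 -1.   ]
inc [ -0.17 -11.58  -0.04] 11.6 [-0.4 -0.1  0.8]
```

Request:
{"op": "apply_moves", "data": {"increments": [[[0, -5, 0], [0, 0, 0], 3.5], [[0, -5, 0], [-0.4, 0, 0.8], 6], [[5.4, -1, 1.1], [0, 0, 0], 6], [[5.4, 0, 1.1], [0, 0, 0], 6], [[4.5, 0, 1], [0, 0, 0], 6]]}}

```text
t: 8.4
eef_pos: [592.3, 244.8, 147.1]
tcp_rot: [-1.571, 0.002, -0.22]
ft_force: [-0.3, 0.5, 0.4]
opening: 0.624
```

Request:
{"op": "apply_moves", "data": {"increments": [[[2, 0, 0.5], [0, 0, 0], 6], [[0, 0, 0], [0, 0, 0], 6], [[0, 0, 0], [0, 0, 0], 6], [[0, 0, 0], [0, 0, 0], 6], [[0, 0, 0], [0, 0, 0], 6]]}}

```text
t: 9.02
eef_pos: [613.4, 245.1, 145.1]
tcp_rot: [-1.572, 0.004, -0.22]
ft_force: [0.5, 0.3, 0.8]
opening: 0.632
```

```bash
python3 go.py 619 245 100 77.4 w2 guide_a piston_a dial_gauge tray_blue tray_red
```

```text
t 9.03 tcp [613.4 245.1 145.1] open mm 60.1 F [0.5 0.3 0.8]
jaw deg 77.4 down [-0.004 -0.001 -1.   ]
inc [0.57 4.51 0.12] 4.5 [ 0.1 -0.  -0.2]
guide_a [([621, 243, -1], 0.68)]
piston_a [([433, 245, -1], 0.91)]
dial_gauge [([529, 133, 1], 0.72)]
tray_blue [([441, 286, -3], 0.71)]
tray_red [([655, -2, -2], 0.92)]
```

View pics/w2.png

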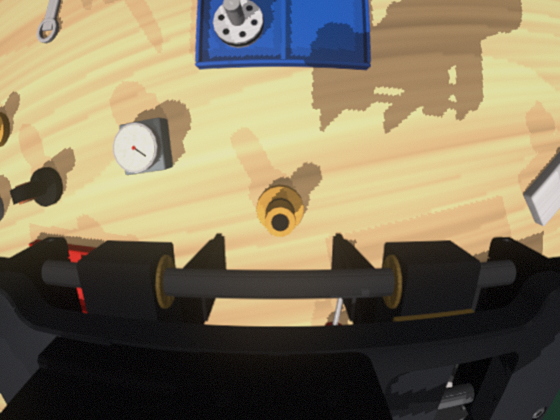

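The wrist view shows piston_a standing centred in a blue bay at (238,18) and the guide at (280,212), free of obstacles.

Request:
{"op": "apply_moves", "data": {"increments": [[[0.65, 4, 0], [0, 0, 0], 6], [[0, 4, 0], [0, 0, 0], 6], [[0, 3, 0], [0, 0, 0], 6], [[0, 1, 0], [0, 0, 0], 6], [[0, 0, 0], [0, 0, 0], 6]]}}

```text
t: 9.95
eef_pos: [621.4, 243.8, 23.4]
tcp_rot: [-1.571, 0.0, -0.221]
ft_force: [-0.1, -0.2, 0.5]
opening: 0.627
```

```bash
python3 go.py 620 244 26 77.4
```

```text
t 9.95 tcp [621.4 243.8  23.4] open mm 59.6 F [-0.1 -0.2  0.5]
jaw deg 77.4 down [-0.  0. -1.]
inc [-0.14 -0.26 -0.01] 0.3 [-0. -0. -0.]
```

Request:
{"op": "apply_moves", "data": {"increments": [[[0, -0.2, 0], [0, 0, 0], 1.5], [[0, 0, 0], [0, 0, 0], 1.5], [[0, 0, 0], [0, 0, 0], 1.5], [[0, 0, 0], [0, 0, 0], 1.5], [[0, 0, 0], [0, 0, 0], 1.5]]}}

```text
t: 10.58
eef_pos: [622.7, 244.3, 29.3]
tcp_rot: [-1.568, -0.004, -0.22]
ft_force: [0.3, 0.8, -2.2]
opening: 0.264
```

Request:
{"op": "apply_moves", "data": {"increments": [[[0, 0, 0], [0, 0, 0], 1.5], [[0, -3, 0], [0, 0, 0], 1.5], [[0, -4, 0], [0, 0, 0], 1.5], [[0, -4, 0], [0, 0, 0], 1.5], [[0, 0, 0], [0, 0, 0], 1.5]]}}

```text
t: 11.2
eef_pos: [621.6, 243.9, 140.7]
tcp_rot: [-1.57, -0.001, -0.221]
ft_force: [-0.0, -0.5, -1.7]
opening: 0.269
```

```bash
python3 go.py 460 -241 135 77.4
```

```text
t 11.2 tcp [621.6 243.9 140.7] open mm 25.5 F [-0.  -0.5 -1.7]
jaw deg 77.4 down [ 0.001  0.001 -1.   ]
inc [ -5.16   0.51 -50.85] 51.1 [-0.1 -0.   0.1]
```

Request:
{"op": "apply_moves", "data": {"increments": [[[-0.5, 0, -5], [0, 0, 0], 1.5], [[-0.5, 0, -5.6], [0, 0, 0], 1.5], [[-0.5, 0, -5.6], [0, 0, 0], 1.5], [[-0.5, 0, -5.6], [0, 0, 0], 1.5], [[-0.5, 0, -5.6], [0, 0, 0], 1.5]]}}

```text
t: 11.82
eef_pos: [533.0, -22.0, 134.4]
tcp_rot: [-1.571, 0.005, -0.215]
ft_force: [0.7, -1.7, -1.7]
opening: 0.266
```

Request:
{"op": "apply_moves", "data": {"increments": [[[-0.5, 0, -5.6], [0, 0, 0], 1.5], [[-0.5, 0, -5.6], [0, 0, 0], 1.5], [[-0.5, 0, -5.2], [0, 0, 0], 1.5], [[-0.3, 0, -3], [0, 0, 0], 1.5], [[0, 0, 0], [0, 0, 0], 1.5]]}}

```text
t: 12.45
eef_pos: [467.8, -215.5, 129.0]
tcp_rot: [-1.569, 0.013, -0.219]
ft_force: [0.1, 0.6, -2.2]
opening: 0.269
```

```bash
python3 go.py 460 -241 32 77.4 w3 tray_yellow guide_b piston_b
```

```text
t 12.45 tcp [ 467.8 -215.5  129. ] open mm 25.5 F [ 0.1  0.6 -2.2]
jaw deg 77.4 down [-0.013  0.004 -1.   ]
inc [-0.07  9.7  -2.67] 10.1 [-0.1  0.  -0.8]
tray_yellow [([461, -281, -3], 0.89)]
guide_b [([467, -216, 97], 0.92), ([442, -80, 0], 0.6)]
piston_b [([467, -215, 99], 0.75)]
```

Request:
{"op": "apply_moves", "data": {"increments": [[[0, 1.5, -2.6], [0, 0, -0.8], 1.5], [[0, 3, 0], [0, 0, 0], 1.5], [[0, 2.5, 0], [0, 0, 0], 1.5], [[0, 1, 0], [0, 0, 0], 1.5], [[0, 0, 0], [0, 0, 0], 1.5]]}}

```text
t: 13.28
eef_pos: [465.8, -234.3, 48.0]
tcp_rot: [-1.57, -0.003, -0.207]
ft_force: [-0.2, 0.2, -2.2]
opening: 0.268
```

```bash
python3 go.py 462 -241 34 77.4
```

```text
t 13.28 tcp [ 465.8 -234.3   48. ] open mm 25.4 F [-0.2  0.2 -2.2]
jaw deg 78.1 down [ 0.003  0.    -1.   ]
inc [-0.24  1.4  -0.73] 1.6 [-0.1  0.7  0.2]
```

Request:
{"op": "apply_moves", "data": {"increments": [[[-0.2, 0.6, -0.8], [0, 0, 0], 1.5], [[0, 0.5, -0.1], [0, 0, 0], 1.5], [[0, 0.4, 0], [0, 0, 0], 1.5], [[0, 0.3, 0], [0, 0, 0], 1.5], [[0, 0.2, 0], [0, 0, 0], 1.5]]}}

```text
t: 13.9
eef_pos: [463.5, -243.9, 32.7]
tcp_rot: [-1.572, -0.01, -0.207]
ft_force: [-7.0, 5.1, 31.6]
opening: 0.269
```

```bash
python3 go.py 462 -241 32 77.4
```

```text
t 13.9 tcp [ 463.5 -243.9   32.7] open mm 25.6 F [-7.   5.1 31.6]
jaw deg 78.1 down [ 0.009 -0.003 -1.   ]
inc [-0.21  0.06  0.25] 0.3 [0.1 0.7 0.5]
```

Contact with the tray floor is confirmed, so I release and lift.

Request:
{"op": "apply_moves", "data": {"increments": [[[0, -0.15, 0], [0, 0, 0], 1.5], [[0, 0, 0], [0, 0, 0], 4.5], [[0, 0, 0], [0, 0, 0], 4.5], [[0, 0, 0], [0, 0, 0], 4.5], [[0, -4, 0], [0, 0, 0], 4.5]]}}

```text
t: 14.52
eef_pos: [462.5, -243.4, 73.1]
tcp_rot: [-1.571, -0.006, -0.207]
ft_force: [0.4, 0.1, 0.4]
opening: 0.472
```

```bash
python3 go.py 443 -83 145 77.4 - guide_a
```

```text
t 14.53 tcp [ 462.5 -243.4   73.1] open mm 44.9 F [0.4 0.1 0.4]
jaw deg 78.1 down [ 0.006 -0.001 -1.   ]
inc [-5.16 -7.22 15.29] 17.7 [0.  0.7 0.4]
guide_a [([466, -245, 2], 0.61)]
```

Request:
{"op": "apply_moves", "data": {"increments": [[[0, -5, 0], [0, 0, 0], 4.5], [[-1.6, -2, 4], [0, 0.7, 0.4], 6], [[-1.6, 0, 4.6], [0, 0, 0], 6], [[-1.6, 0, 4.6], [0, 0, 0], 6], [[-0.4, 0, 1.9], [0, 0, 0], 6]]}}

```text
t: 15.25
eef_pos: [444.8, -82.8, 146.6]
tcp_rot: [-1.574, -0.008, -0.223]
ft_force: [-0.2, -0.3, 0.5]
opening: 0.629
```

Request:
{"op": "apply_moves", "data": {"increments": [[[0, 0, 0], [0, 0, 0], 6], [[0, 0, 0], [0, 0, 0], 6], [[0, 0, 0], [0, 0, 0], 6], [[0, 0, 0], [0, 0, 0], 6], [[0, 0, 0], [0, 0, 0], 6]]}}

```text
t: 15.88
eef_pos: [444.9, -84.1, 145.6]
tcp_rot: [-1.574, -0.008, -0.224]
ft_force: [-0.6, -0.8, -0.0]
opening: 0.633
```

```bash
python3 go.py 443 -83 25 77.4 w4 guide_b tray_yellow eye_loose
```

```text
t 15.88 tcp [444.9 -84.1 145.6] open mm 60.1 F [-0.6 -0.8 -0. ]
jaw deg 77.2 down [ 0.007 -0.005 -1.   ]
inc [-0.3  12.06  0.1 ] 12.1 [ 0.2 -0.2  0.4]
guide_b [([444, -82, -2], 0.84), ([462, -241, 2], 0.67)]
tray_yellow [([457, -281, -4], 0.76)]
eye_loose [([537, -14, 1], 0.86), ([442, -78, -1], 0.68)]
```

View pics/w4.png

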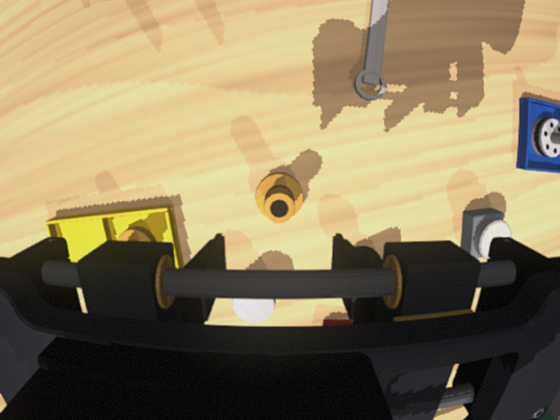

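The wrist view shows guide_b at (279,197), the tin clear at (253,300) and guide_a upright in the yellow bay at (137,237).

Request:
{"op": "apply_moves", "data": {"increments": [[[-0.25, 4, 0.15], [0, 0, 0.4], 6], [[0, 4, 0], [0, 0, 0], 6], [[0, 2.5, 0], [0, 0, 0], 6], [[0, 0.7, 0], [0, 0, 0], 6], [[0, 0, 0], [0, 0, 0], 6]]}}

```text
t: 16.7
eef_pos: [444.6, -82.5, 32.0]
tcp_rot: [-1.574, -0.004, -0.223]
ft_force: [0.1, -0.5, 0.4]
opening: 0.63
```

```bash
python3 go.py 443 -82 26 77.4
```

```text
t 16.7 tcp [444.6 -82.5  32. ] open mm 59.8 F [ 0.1 -0.5  0.4]
jaw deg 77.2 down [ 0.004 -0.004 -1.   ]
inc [-0.17  0.59  0.02] 0.6 [ 0.2 -0.2  0.3]
```

Request:
{"op": "apply_moves", "data": {"increments": [[[-0.15, 0.6, 0], [0, 0, 0], 6], [[0, 0, 0], [0, 0, 0], 1.5], [[0, 0, 0], [0, 0, 0], 1.5], [[0, 0, 0], [0, 0, 0], 1.5], [[0, 0, 0], [0, 0, 0], 1.5]]}}

```text
t: 17.32
eef_pos: [444.2, -82.7, 28.0]
tcp_rot: [-1.575, -0.009, -0.222]
ft_force: [0.6, 2.4, -3.5]
opening: 0.27
```

Request:
{"op": "apply_moves", "data": {"increments": [[[0, 0, 0], [0, 0, 0], 1.5], [[0, 0, 0], [0, 0, 0], 1.5], [[0, -3, 0], [0, 0, 0], 1.5], [[0, -4, 0], [0, 0, 0], 1.5], [[0, -1, 0], [0, 0, 0], 1.5]]}}

```text
t: 17.95
eef_pos: [442.7, -81.8, 108.6]
tcp_rot: [-1.574, -0.005, -0.223]
ft_force: [0.1, -0.6, -3.5]
opening: 0.266
```

```bash
python3 go.py 452 -321 125 77.4
```

```text
t 17.95 tcp [442.7 -81.8 108.6] open mm 25.3 F [ 0.1 -0.6 -3.5]
jaw deg 77.2 down [ 0.004 -0.005 -1.   ]
inc [  6.2   -1.53 -23.13] 24.0 [ 0.2 -0.2  0.3]
```

Request:
{"op": "apply_moves", "data": {"increments": [[[0.5, -2, -3], [0, 0, 0], 1.5], [[1.5, 0, -5.5], [0, 0, 0], 1.5], [[1.5, 0, -5.5], [0, 0, 0], 1.5], [[1.5, 0, -5.5], [0, 0, 0], 1.5], [[1, 0, -3.5], [0, 0, 0], 1.5]]}}

```text
t: 18.58
eef_pos: [449.7, -323.5, 126.6]
tcp_rot: [-1.573, -0.002, -0.218]
ft_force: [0.5, 1.0, -2.2]
opening: 0.271
```

Request:
{"op": "apply_moves", "data": {"increments": [[[0, 0, 0], [0, 0, 0], 1.5], [[0, 0, 0], [0, 0, 0], 1.5], [[0, 0, 0], [0, 0, 0], 1.5], [[0, 0, 0], [0, 0, 0], 1.5], [[0, 0, 0], [0, 0, 0], 1.5]]}}

```text
t: 19.2
eef_pos: [448.7, -322.3, 123.6]
tcp_rot: [-1.57, 0.002, -0.218]
ft_force: [-0.2, -0.7, -3.1]
opening: 0.267
```

```bash
python3 go.py 452 -321 45 77.4 - tray_yellow guide_b
```

```text
t 19.2 tcp [ 448.7 -322.3  123.6] open mm 25.3 F [-0.2 -0.7 -3.1]
jaw deg 77.5 down [-0.002  0.001 -1.   ]
inc [0.31 7.86 0.19] 7.9 [-0.   0.1 -0.1]
tray_yellow []
guide_b [([464, -243, 1], 0.91), ([445, -317, 95], 0.84)]
```

Request:
{"op": "apply_moves", "data": {"increments": [[[0.3, 2.5, 0.2], [0, 0, 0], 1.5], [[0, 3, 0], [0, 0, 0], 1.5], [[0, 2, 0], [0, 0, 0], 1.5], [[0, 0.5, 0], [0, 0, 0], 1.5], [[0, 0, 0], [0, 0, 0], 1.5]]}}

```text
t: 19.98
eef_pos: [453.0, -321.9, 43.0]
tcp_rot: [-1.572, -0.001, -0.219]
ft_force: [-0.1, 0.7, -3.3]
opening: 0.268
```

```bash
python3 go.py 452 -321 33 77.4
```

```text
t 19.98 tcp [ 453.  -321.9   43. ] open mm 25.5 F [-0.1  0.7 -3.3]
jaw deg 77.5 down [ 0.    -0.001 -1.   ]
inc [-0.12  1.    0.06] 1.0 [0.1 0.1 0. ]
```

Request:
{"op": "apply_moves", "data": {"increments": [[[0, 0.5, 0], [0, 0, 0], 1.5], [[0, 0.4, 0], [0, 0, 0], 1.5], [[0, 0.3, 0], [0, 0, 0], 1.5], [[0, 0.2, 0], [0, 0, 0], 1.5], [[0, 0, 0], [0, 0, 0], 1.5]]}}

```text
t: 20.6
eef_pos: [453.8, -322.9, 32.2]
tcp_rot: [-1.575, -0.005, -0.219]
ft_force: [-0.3, -0.2, -3.5]
opening: 0.269
```

```bash
python3 go.py 452 -321 33 77.4
```

```text
t 20.6 tcp [ 453.8 -322.9   32.2] open mm 25.5 F [-0.3 -0.2 -3.5]
jaw deg 77.5 down [ 0.004 -0.005 -1.   ]
inc [-0.21 -0.08  0.14] 0.3 [0.2 0.1 0.3]
```

Contact is still not made. I'll go a little lower, release, rise, then head for piston_b.

Request:
{"op": "apply_moves", "data": {"increments": [[[0, 0.25, 0], [0, 0, 0], 1.5], [[0, 0.15, 0], [0, 0, 0], 1.5], [[0, 0, 0], [0, 0, 0], 4.5], [[0, 0, 0], [0, 0, 0], 4.5], [[0, 0, 0], [0, 0, 0], 4.5]]}}

```text
t: 21.22
eef_pos: [454.3, -323.5, 32.0]
tcp_rot: [-1.577, -0.008, -0.219]
ft_force: [-0.1, -0.2, -0.5]
opening: 0.465
```

Request:
{"op": "apply_moves", "data": {"increments": [[[0, -4, 0], [0, 0, 0], 4.5], [[0, -5, 0], [0, 0, 0], 4.5], [[0, -2, 0], [0, 0, 0.3], 6], [[0, 0, 0], [0, 0, 0], 6], [[0, 0, 0], [0, 0, 0], 6]]}}

```text
t: 21.85
eef_pos: [453.2, -322.4, 142.6]
tcp_rot: [-1.575, 0.0, -0.219]
ft_force: [-0.3, 0.7, -0.9]
opening: 0.628
```

```bash
python3 go.py 621 -256 145 77.4 - guide_b piston_b
```

```text
t 21.85 tcp [ 453.2 -322.4  142.6] open mm 59.7 F [-0.3  0.7 -0.9]
jaw deg 77.5 down [-0.001 -0.004 -1.   ]
inc [14.94 -0.29 10.12] 18.0 [ 0.2  0.1 -0. ]
guide_b [([460, -245, 5], 0.65)]
piston_b []
```

Request:
{"op": "apply_moves", "data": {"increments": [[[4.5, 0, 3], [0, 0, 0], 6], [[4.5, 0, 3], [0, 0, 0], 6], [[4, 0, 2.7], [0, 0, 0], 6], [[1.8, 0, 1.3], [0, 0, 0], 6], [[0, 0, 0], [0, 0, 0], 6]]}}

```text
t: 22.62
eef_pos: [623.0, -254.9, 136.3]
tcp_rot: [-1.572, 0.008, -0.221]
ft_force: [-0.5, 0.8, -0.7]
opening: 0.629
```

Request:
{"op": "apply_moves", "data": {"increments": [[[0, 0, 0], [0, 0, 0], 6], [[0, 0, 0], [0, 0, 0], 6], [[0, 0, 0], [0, 0, 0], 6], [[0, 0, 0], [0, 0, 0], 6], [[0, 0, 0], [0, 0, 0], 6]]}}

```text
t: 23.25
eef_pos: [620.1, -256.7, 135.9]
tcp_rot: [-1.572, 0.009, -0.223]
ft_force: [0.3, -0.2, 0.3]
opening: 0.632
```

```bash
python3 go.py 621 -256 30 77.4 w5 guide_b piston_b tray_yellow
```

```text
t 23.25 tcp [ 620.1 -256.7  135.9] open mm 60.1 F [ 0.3 -0.2  0.3]
jaw deg 77.2 down [-0.009  0.001 -1.   ]
inc [ 0.17 10.58  0.1 ] 10.6 [ 0.1 -0.2 -0.5]
guide_b [([460, -245, 3], 0.75), ([451, -320, 7], 0.63)]
piston_b [([622, -257, -6], 0.98)]
tray_yellow [([458, -277, -1], 0.57), ([462, -245, 1], 0.29)]
```

View pics/w5.png

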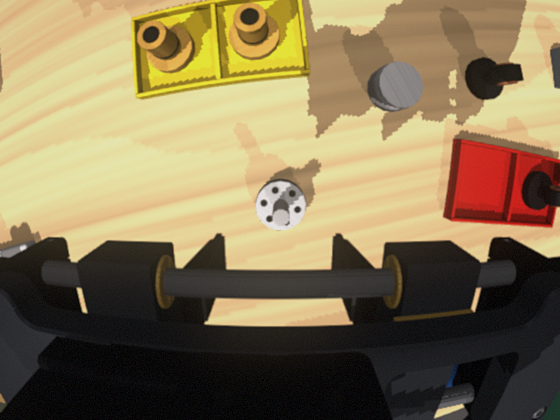

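Both guides stand upright in their own yellow bays, at (163,45) and (255,30). piston_b is at (280,203), under the jaws.

Request:
{"op": "apply_moves", "data": {"increments": [[[0.15, 4, 0.05], [0, 0, -0.5], 6], [[0, 4, 0], [0, 0, 0], 6], [[0, 2, 0], [0, 0, 0], 4.5], [[0, 0.4, 0], [0, 0, 0], 4.5], [[0, 0, 0], [0, 0, 0], 4.5]]}}

```text
t: 24.08
eef_pos: [622.7, -256.7, 30.4]
tcp_rot: [-1.573, -0.002, -0.223]
ft_force: [-0.3, 0.2, 0.7]
opening: 0.475
```

```bash
python3 go.py 621.5 -256 31 77.4
```

```text
t 24.07 tcp [ 622.7 -256.7   30.4] open mm 45.2 F [-0.3  0.2  0.7]
jaw deg 77.3 down [ 0.002 -0.003 -1.   ]
inc [-0.13 -0.06  0.04] 0.1 [ 0.1 -0.1  0.1]
```

Request:
{"op": "apply_moves", "data": {"increments": [[[0, 0, 0], [0, 0, 0], 0.5], [[0, 0, 0], [0, 0, 0], 0.5], [[0, 0, 0], [0, 0, 0], 0.5], [[0, 0, 0], [0, 0, 0], 0.5], [[0, 0, 0], [0, 0, 0], 0.5]]}}

```text
t: 24.7
eef_pos: [623.6, -257.0, 33.1]
tcp_rot: [-1.574, -0.006, -0.222]
ft_force: [-0.6, 0.5, -3.0]
opening: 0.141
```

Request:
{"op": "apply_moves", "data": {"increments": [[[0, 0, 0], [0, 0, 0], 0.5], [[0, -3, 0], [0, 0, 0], 0.5], [[0, -4, 0], [0, 0, 0], 0.5], [[0, -4, 0], [0, 0, 0], 0.5], [[0, 0, 0], [0, 0, 0], 0.5]]}}

```text
t: 25.32
eef_pos: [622.3, -256.3, 144.3]
tcp_rot: [-1.573, -0.002, -0.223]
ft_force: [-0.4, -0.1, -2.6]
opening: 0.141
```

```bash
python3 go.py 450 324 140 77.4
```

```text
t 25.32 tcp [ 622.3 -256.3  144.3] open mm 13.4 F [-0.4 -0.1 -2.6]
jaw deg 77.2 down [ 0.002 -0.003 -1.   ]
inc [-29.62   0.24  52.8 ] 60.5 [ 0.1 -0.2  0.1]
```

Request:
{"op": "apply_moves", "data": {"increments": [[[-2, 0, 3.5], [0, 0, 0], 0.5], [[-2.8, 0, 5], [0, 0, 0], 0.5], [[-2.8, 0, 5], [0, 0, 0], 0.5], [[-2.8, 0, 5], [0, 0, 0], 0.5], [[-2.8, 0, 5], [0, 0, 0], 0.5]]}}

```text
t: 25.95
eef_pos: [541.2, 6.0, 136.6]
tcp_rot: [-1.573, 0.005, -0.229]
ft_force: [1.5, 0.8, -1.7]
opening: 0.14
```

Request:
{"op": "apply_moves", "data": {"increments": [[[-2.8, 0, 5], [0, 0, 0], 0.5], [[-2.8, 0, 5], [0, 0, 0], 0.5], [[-2.8, 0, 5], [0, 0, 0], 0.5], [[-2.8, 0, 5], [0, 0, 0], 0.5], [[-2, 0, 3.5], [0, 0, 0], 0.5]]}}

```text
t: 26.58
eef_pos: [459.3, 273.0, 130.7]
tcp_rot: [-1.577, 0.013, -0.229]
ft_force: [0.2, -0.1, -2.8]
opening: 0.139
```

```bash
python3 go.py 450 324 115 77.4
```

```text
t 26.57 tcp [459.3 273.  130.7] open mm 13.2 F [ 0.2 -0.1 -2.8]
jaw deg 76.9 down [-0.014 -0.003 -1.   ]
inc [-2.04  1.57  4.76] 5.4 [ 0.3 -0.5 -0.7]
```

Request:
{"op": "apply_moves", "data": {"increments": [[[-1.2, 0, 2.8], [0.3, 0, -0.7], 0.5], [[-0.7, 0, 1.7], [0, 0, 0], 0.5], [[0, 1.5, 0], [0, 0, 0], 0.5], [[0, 1.5, 0], [0, 0, 0], 0.5], [[0, 0, 0], [0, 0, 0], 0.5]]}}

```text
t: 27.2
eef_pos: [447.9, 322.2, 94.2]
tcp_rot: [-1.577, 0.006, -0.226]
ft_force: [0.2, -0.9, -2.4]
opening: 0.139
```

```bash
python3 go.py 450 324 45 77.4 - tray_blue piston_b
```

```text
t 27.2 tcp [447.9 322.2  94.2] open mm 13.2 F [ 0.2 -0.9 -2.4]
jaw deg 77.0 down [-0.007 -0.004 -1.   ]
inc [0.19 4.92 0.25] 4.9 [ 0.3 -0.4 -0.4]
tray_blue [([441, 286, -4], 0.69)]
piston_b [([433, 246, 2], 0.89), ([444, 323, 57], 0.84)]
```

Request:
{"op": "apply_moves", "data": {"increments": [[[0.15, 2.5, 0.2], [0.3, 0, -0.4], 0.5], [[0, 2, 0], [0, 0, 0], 0.5], [[0, 0.7, 0], [0, 0, 0], 0.5], [[0, 0.2, 0], [0, 0, 0], 0.5], [[0, 0, 0], [0, 0, 0], 0.5]]}}

```text
t: 27.98
eef_pos: [453.1, 324.3, 43.8]
tcp_rot: [-1.565, -0.008, -0.228]
ft_force: [1.2, -0.1, -2.4]
opening: 0.141
```

```bash
python3 go.py 450 324 36 77.4
```

```text
t 27.98 tcp [453.1 324.3  43.8] open mm 13.4 F [ 1.2 -0.1 -2.4]
jaw deg 76.9 down [ 0.009  0.004 -1.   ]
inc [-0.3   0.78 -0.1 ] 0.8 [-0.3 -0.5  0.4]
```

Request:
{"op": "apply_moves", "data": {"increments": [[[-0.3, 0.4, -0.1], [0, 0, 0], 0.5], [[0, 0.4, 0], [0, 0, 0], 0.5], [[0, 0.3, 0], [0, 0, 0], 0.5], [[0, 0.2, 0], [0, 0, 0], 0.5], [[0, 0, 0], [0, 0, 0], 0.5]]}}

```text
t: 28.6
eef_pos: [451.0, 324.7, 36.9]
tcp_rot: [-1.561, -0.013, -0.227]
ft_force: [-0.1, 1.0, -3.4]
opening: 0.143
```

```bash
python3 go.py 450 324 36 77.4
```

```text
t 28.6 tcp [451.  324.7  36.9] open mm 13.6 F [-0.1  1.  -3.4]
jaw deg 77.0 down [ 0.015  0.007 -1.   ]
inc [-0.08  0.09 -0.09] 0.1 [-0.6 -0.4  0.7]
```

Request:
{"op": "apply_moves", "data": {"increments": [[[0, 0.25, 0], [-0.6, 0, 0.7], 0.5], [[0, 0.2, 0], [0, 0, 0], 0.5], [[0, 0, 0], [0, 0, 0], 3.5], [[0, 0, 0], [0, 0, 0], 3.5], [[0, 0, 0], [0, 0, 0], 3.5]]}}

```text
t: 29.22
eef_pos: [451.4, 325.3, 36.2]
tcp_rot: [-1.571, -0.002, -0.226]
ft_force: [0.2, -0.4, 0.2]
opening: 0.359
```

Request:
{"op": "apply_moves", "data": {"increments": [[[0, -4, 0], [0, 0, 0], 3.5], [[0, -5, 0], [0, 0, 0], 4.5], [[0, -2, 0], [0, 0, 0], 6], [[0, 0, 0], [0, 0, 0], 6], [[0, 0, 0], [0, 0, 0], 6]]}}

```text
t: 29.85
eef_pos: [450.9, 325.1, 146.4]
tcp_rot: [-1.574, 0.002, -0.226]
ft_force: [0.4, -0.0, -0.8]
opening: 0.63
```

```bash
python3 go.py 533 -15 150 77.4
```

```text
t 29.85 tcp [450.9 325.1 146.4] open mm 59.9 F [ 0.4 -0.  -0.8]
jaw deg 77.0 down [-0.002 -0.002 -1.   ]
inc [ 15.63  -0.3  -31.3 ] 35.0 [ 0.2 -0.4 -0.1]
```

Request:
{"op": "apply_moves", "data": {"increments": [[[2.3, 0, -4.8], [0, 0, 0], 6], [[2.4, 0, -5], [0, 0, 0], 6], [[2.4, 0, -5], [0, 0, 0], 6], [[2.4, 0, -5], [0, 0, 0], 6], [[2.4, 0, -5], [0, 0, 0], 6]]}}

```text
t: 30.48
eef_pos: [510.7, 52.1, 140.0]
tcp_rot: [-1.577, 0.01, -0.22]
ft_force: [0.6, 0.5, -0.2]
opening: 0.631
```

Request:
{"op": "apply_moves", "data": {"increments": [[[2.3, 0, -4.8], [0, 0, 0], 6], [[1, 0, -2.2], [0, 0, 0], 6], [[0, 0, 0], [0, 0, 0], 6], [[0, 0, 0], [0, 0, 0], 6], [[0, 0, 0], [0, 0, 0], 6]]}}

```text
t: 31.1
eef_pos: [526.3, -27.7, 134.6]
tcp_rot: [-1.577, 0.019, -0.224]
ft_force: [0.2, 0.3, -0.3]
opening: 0.63
```

```bash
python3 go.py 533 -15 150 0 w6 eye_loose eye_stored tray_red dial_gauge
python3 - <<'E'
import cv2; i=cv2.imread('pics/w6.png'); cv2.imwrite('pics/w6b.png',cv2.resize(i[100:300,120:400],None,fx=2.8,fy=2.8,interpolation=cv2.INTER_CUBIC))
E
```

```text
t 31.1 tcp [526.3 -27.7 134.6] open mm 59.8 F [ 0.2  0.3 -0.3]
jaw deg 77.2 down [-0.02  -0.002 -1.   ]
inc [ 0.34 -1.56  1.38] 2.1 [ 1.  77.2 -0.7]
eye_loose [([540, -14, 0], 0.93)]
eye_stored [([537, -14, -1], 0.44)]
tray_red [([654, -1, -4], 0.64)]
dial_gauge [([524, 132, -2], 0.56)]
```

View pics/w6b.png

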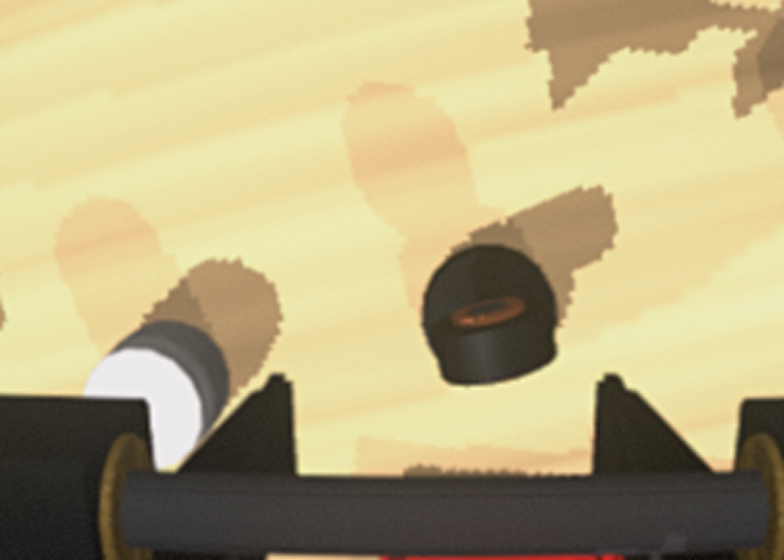

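The crop shows the loose eye at crop (490,315) with its bush facing the camera, tilted slightly against the jaw axis. The tin at crop (150,400) is clear of it. I'll fit the silhouette for yaw and position.

```bash
cat > fit.py <<'E'
from h import *
from scipy.optimize import minimize
st=readout.state(); pic=read_camera('wrist'); img=pic['img']
Rw=R.from_euler('xyz',st['tcp_rot']).as_matrix(); pos=np.array(st['eef_pos']); T=np.array(pic['mount'])
f=210/np.tan(np.radians(pic['vfov']/2))
def proj(P):
    q=(P-pos)@Rw; c=(q-T[:3,3])@T[:3,:3]
    rho=np.hypot(c[:,0],c[:,1]); s=f*np.arctan2(rho,c[:,2])/rho
    return np.c_[pic['cx']+c[:,0]*s,pic['cy']+c[:,1]*s]
a=np.linspace(0,2*np.pi,60,endpoint=False); C,S=np.cos(a),np.sin(a); O=np.ones(60)
foot=np.r_[np.c_[23*C,23*S,0*O],np.c_[23*C,23*S,14*O]]
eye=np.r_[np.c_[8*O,18*C,44+18*S],np.c_[-8*O,18*C,44+18*S]]
bush=np.r_[np.c_[10*O,11*C,44+11*S],np.c_[-10*O,11*C,44+11*S]]
stem=np.array([[x,y,z] for x in(-8,8) for y in(-8,8) for z in(14,30)],float)
g=cv2.GaussianBlur(img,(3,3),0).max(2); c=proj(np.array([[535,-15,30.]]))[0]
m=((g<75)|((img[:,:,0]>img[:,:,2]*1.8)&(g<150))).astype(np.uint8); yy,xx=np.mgrid[:420,:560]
m[np.hypot(xx-c[0],yy-c[1])>45]=0
n,l,s,_=cv2.connectedComponentsWithStats(m); m=(l==1+np.argmax(s[1:,4])).astype(np.uint8)
K=4; M=cv2.resize(m,None,fx=K,fy=K,interpolation=cv2.INTER_NEAREST)
def sil(v):
    z=np.zeros(M.shape,np.uint8); b=np.radians(v[2]); Q=np.array([[np.cos(b),-np.sin(b),0],[np.sin(b),np.cos(b),0],[0,0,1]])
    for P in(foot,eye,bush,stem): cv2.fillConvexPoly(z,cv2.convexHull(((proj(P@Q.T+[v[0],v[1],0])+.5)*K).astype(np.int32)),1)
    return z
cost=lambda v:-(sil(v)&M).sum()/(sil(v)|M).sum()
for y0 in(-25,-10,5,20):
    r=minimize(cost,[536,-15,y0],method='Nelder-Mead',options=dict(initial_simplex=[[536,-15,y0],[541,-15,y0],[536,-10,y0],[536,-15,y0+8]]))
    print(r.x.round(1),round(-r.fun,3))
red=((img[:,:,0]>img[:,:,2]*1.6)&(l>0)); print('area',m.sum(),'tcp',pos.round(1))
E
python3 fit.py
```

```text
[588.8   4.4 -43.7] -0.0
[588.8   4.4 -98.9] -0.0
[588.8   4.4 -13.7] -0.0
[588.8   4.4 -68.9] -0.0
area 1717 tcp [526.7 -28.2 135.1]fit.py:24: RuntimeWarning: overflow encountered in scalar negative
  cost=lambda v:-(sil(v)&M).sum()/(sil(v)|M).sum()
```

```bash
sed -i 's/cost=lambda.*/cost=lambda v:-float((sil(v)\&M).sum())\/float((sil(v)|M).sum())/' fit.py; python3 fit.py
```

```text
[532.8 -14.9  -1.6] 0.827
[533.2 -15.5  -3.6] 0.827
[534.1 -14.6  10.7] 0.826
[534.7 -14.4  14.2] 0.826
area 1729 tcp [526.7 -28.3 135.1]
```

The ellipse tilt in the crop (about 12.5°) puts the bush axis at about 0°, close to the fit's -2° to -4°. The fit is weak, with an overlap of only 0.83. I'll turn the jaws to 0° and re-measure edge-on.

Request:
{"op": "apply_moves", "data": {"increments": [[[0, -0.8, 0], [0, 9.6, 0], 6], [[0, -0.5, 0], [0, 9.6, 0], 6], [[0, 0, 0], [0, 9.6, 0], 6], [[0, 0, 0], [0, 9.6, 0], 6], [[0, 0, 0], [0, 9.6, 0], 6]]}}

```text
t: 32.08
eef_pos: [526.9, -28.0, 148.9]
tcp_rot: [-1.588, 0.006, -1.087]
ft_force: [0.3, 0.1, 0.6]
opening: 0.633
```

Request:
{"op": "apply_moves", "data": {"increments": [[[0, 0, 0], [0, 9.6, 0], 6], [[0, 0, 0], [0, 9.6, 0], 6], [[0, 0, 0], [0, 8, 0], 6], [[0, 0, 0], [0, 0, 0], 6], [[0, 0, 0], [0, 0, 0], 6]]}}

```text
t: 32.7
eef_pos: [527.0, -27.7, 149.3]
tcp_rot: [-1.588, -0.003, -1.575]
ft_force: [0.1, 0.3, -0.1]
opening: 0.626
```

```bash
python3 go.py 534 -15 150 0 w7 eye_loose eye_stored tray_red
python3 - <<'E'
import cv2; i=cv2.imread('pics/w7.png'); cv2.imwrite('pics/w7b.png',cv2.resize(i[100:300,120:400],None,fx=2.8,fy=2.8,interpolation=cv2.INTER_CUBIC))
E
python3 fit.py
```

```text
t 32.7 tcp [527.  -27.7 149.3] open mm 59.5 F [ 0.1  0.3 -0.1]
jaw deg -0.2 down [-0.017 -0.003 -1.   ]
inc [-1.27 -0.08  0.7 ] 1.5 [ 1.  -0.2  0.2]
eye_loose [([541, -13, -2], 0.98)]
eye_stored [([667, 41, 3], 0.96)]
tray_red [([658, 1, -1], 0.79)]
[534.8 -16.1  -6.7] 0.53
[533.8 -14.7   2. ] 0.531
[533.7 -14.4   8.9] 0.531
[531.8 -14.6  20.1] 0.531
area 1032 tcp [527.  -27.7 149.3]
```

View pics/w7b.png

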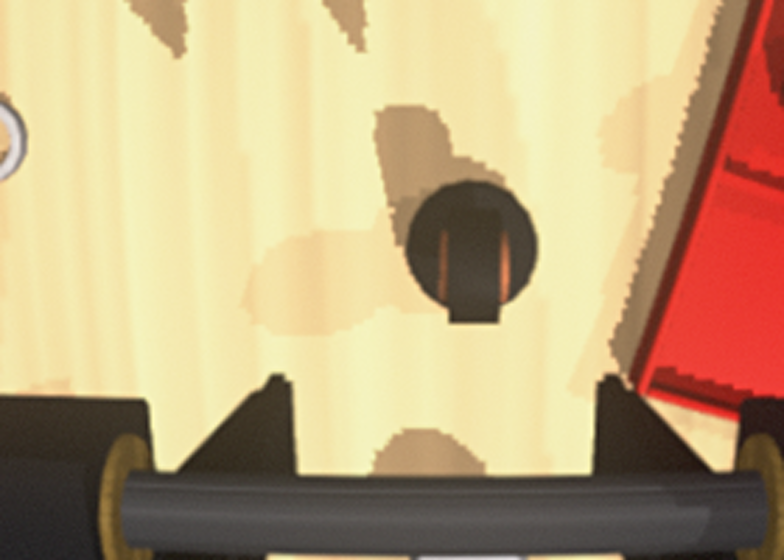

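The eye is now edge-on, with its bush faces vertical at crop x 443 and 507, so the yaw is within about 1° of the jaws. It sits about 10 mm to +x of the jaw centre, giving (535,-15).

Request:
{"op": "apply_moves", "data": {"increments": [[[-1.27, 0, 0.8], [1, -0.2, 0.2], 5], [[0, 4, 0], [0, 0, 0], 5], [[0, 4, 0], [0, 0, 0], 5], [[0, 2, 0], [0, 0, 0], 5], [[0, 0, 0], [0, 0, 0], 5]]}}

```text
t: 33.58
eef_pos: [538.3, -11.8, 47.1]
tcp_rot: [-1.564, 0.001, -1.57]
ft_force: [0.3, 0.0, 0.5]
opening: 0.528
```

```bash
python3 go.py 535 -15 26 0 - eye_loose
```

```text
t 33.58 tcp [538.3 -11.8  47.1] open mm 50.1 F [0.3 0.  0.5]
jaw deg 0.0 down [ 0.007  0.001 -1.   ]
inc [ 0.33  2.11 -0.34] 2.2 [-0.4  0.  -0.1]
eye_loose [([537, -14, 5], 0.94), ([653, -2, 3], 0.33)]
```

Request:
{"op": "apply_moves", "data": {"increments": [[[0.3, 1.2, -0.25], [-0.4, 0, 0], 5], [[0, 0.8, 0], [0, 0, 0], 5], [[0, 0.2, 0], [0, 0, 0], 5], [[0, 0, 0], [0, 0, 0], 5], [[0, 0, 0], [0, 0, 0], 4]]}}

```text
t: 34.3
eef_pos: [537.6, -15.2, 27.3]
tcp_rot: [-1.565, 0.0, -1.57]
ft_force: [-0.4, -0.0, -0.3]
opening: 0.466
```

```bash
python3 go.py 535.5 -15 26 0 w8
python3 - <<'E'
import cv2; i=cv2.imread('pics/w8.png'); cv2.imwrite('pics/w8b.png',cv2.resize(i[130:330,140:420],None,fx=2.8,fy=2.8,interpolation=cv2.INTER_CUBIC))
E
```

```text
t 34.3 tcp [537.6 -15.2  27.3] open mm 44.3 F [-0.4 -0.  -0.3]
jaw deg 0.0 down [ 0.006  0.    -1.   ]
inc [-0.02  0.13 -0.21] 0.2 [-0.3  0.  -0. ]
```

View pics/w8b.png

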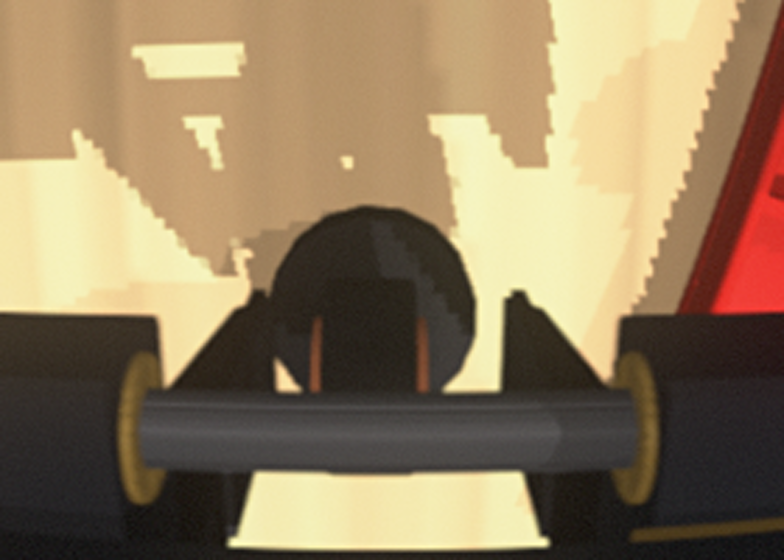

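The bush at crop x 370 sits about 3 mm left of the finger centre at 388. I shift by that and close.

Request:
{"op": "apply_moves", "data": {"increments": [[[0, 0.15, -0.3], [0, 0, 0], 4.4], [[0, 0, 0], [0, 0, 0], 1], [[0, 0, 0], [0, 0, 0], 1], [[0, 0, 0], [0, 0, 0], 1], [[0, 0, 0], [0, 0, 0], 1]]}}

```text
t: 34.98
eef_pos: [534.5, -15.2, 26.0]
tcp_rot: [-1.564, 0.0, -1.57]
ft_force: [-0.2, -0.6, -1.5]
opening: 0.206
```

Request:
{"op": "apply_moves", "data": {"increments": [[[0, 0, 0], [0, 0, 0], 1], [[0, -3, 0], [0, 0, 0], 1], [[0, -4, 0], [0, 0, 0], 1], [[0, -4, 0], [0, 0, 0], 1], [[0, 0, 0], [0, 0, 0], 1]]}}

```text
t: 35.6
eef_pos: [532.8, -15.1, 137.4]
tcp_rot: [-1.568, 0.001, -1.57]
ft_force: [-1.4, -0.5, -3.6]
opening: 0.208
```

```bash
python3 go.py 644 -36 125 -16.5 w9 tray_red eye_loose
```

```text
t 35.6 tcp [532.8 -15.1 137.4] open mm 19.7 F [-1.4 -0.5 -3.6]
jaw deg 0.0 down [ 0.002  0.001 -1.   ]
inc [ 2.09  1.26 11.12] 11.4 [-0.1 16.5 -0.1]
tray_red [([653, -1, 1], 0.81)]
eye_loose [([534, -14, 112], 0.83), ([657, -3, -1], 0.68), ([530, 132, -2], 0.42)]
```

Request:
{"op": "apply_moves", "data": {"increments": [[[1, 0, 4.5], [0, 0, 0], 1], [[0.9, 0, 4.5], [0, 0, 0], 1], [[0.3, 0, 2], [0, 0, 0], 1], [[0, 0, 0], [0, 8.2, 0], 1], [[0, 0, 0], [0, 8.2, 0], 1]]}}

```text
t: 36.38
eef_pos: [640.7, -37.1, 121.8]
tcp_rot: [-1.591, -0.001, -1.864]
ft_force: [0.1, 1.6, -3.1]
opening: 0.211
```

Request:
{"op": "apply_moves", "data": {"increments": [[[0, 1.5, 0], [0, 0, 0], 1], [[0, 1.5, 0], [0, 0, 0], 1], [[0, 0, 0], [0, 0, 0], 1], [[0, 0, 0], [0, 0, 0], 1], [[0, 0, 0], [0, 0, 0], 1]]}}

```text
t: 37.0
eef_pos: [638.2, -36.7, 84.9]
tcp_rot: [-1.598, -0.002, -1.857]
ft_force: [-1.0, 0.6, -4.2]
opening: 0.21
```

```bash
python3 go.py 643.5 -37 42 -16.5 w9 tray_red eye_loose
```

```text
t 37.0 tcp [638.2 -36.7  84.9] open mm 20.0 F [-1.   0.6 -4.2]
jaw deg -16.4 down [-0.027  0.006 -1.   ]
inc [-0.13  4.27  0.63] 4.3 [1.6 0.1 0.1]
tray_red [([653, -3, 2], 0.97)]
eye_loose []
```

View pics/w9.png

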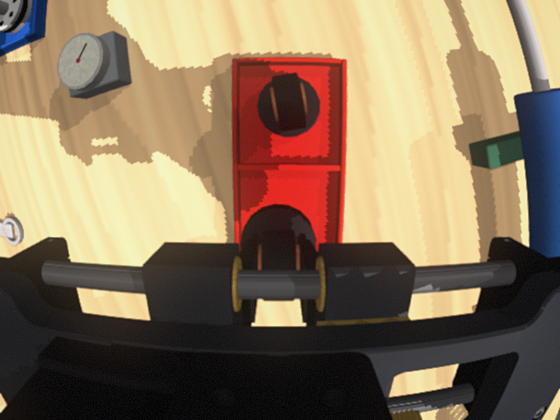

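The wrist view shows the held eye over the free red bay, foot at (278,235), with the stored eye undisturbed at (288,103).

Request:
{"op": "apply_moves", "data": {"increments": [[[-0.1, 0, 0.55], [1.6, 0, 0], 1], [[0, 2, 0], [0, 0, 0], 1], [[0, 2, 0], [0, 0, 0], 1], [[0, 0.5, 0], [0, 0, 0], 1], [[0, 0, 0], [0, 0, 0], 1]]}}

```text
t: 37.78
eef_pos: [646.2, -37.7, 41.1]
tcp_rot: [-1.561, -0.002, -1.857]
ft_force: [0.2, 0.2, -2.4]
opening: 0.206
```

```bash
python3 go.py 643.5 -37 31 -16.5
```

```text
t 37.77 tcp [646.2 -37.7  41.1] open mm 19.6 F [ 0.2  0.2 -2.4]
jaw deg -16.4 down [ 0.009 -0.004 -1.   ]
inc [ 0.01  1.   -0.29] 1.0 [-0.6  0.1  0.1]
```

Request:
{"op": "apply_moves", "data": {"increments": [[[0, 0.4, -0.2], [-0.6, 0, 0], 1], [[0, 0.4, 0], [0, 0, 0], 1], [[0, 0.3, 0], [0, 0, 0], 1], [[0, 0.2, 0], [0, 0, 0], 1], [[0, 0, 0], [0, 0, 0], 1]]}}

```text
t: 38.4
eef_pos: [645.1, -37.2, 30.2]
tcp_rot: [-1.569, -0.001, -1.857]
ft_force: [-0.8, 0.1, -3.2]
opening: 0.211
```

```bash
python3 go.py 643.5 -37 30 -16.5
```

```text
t 38.4 tcp [645.1 -37.2  30.2] open mm 20.1 F [-0.8  0.1 -3.2]
jaw deg -16.4 down [ 0.002 -0.002 -1.   ]
inc [ 0.02  0.02 -0.16] 0.2 [-0.1  0.1  0.1]
```

Request:
{"op": "apply_moves", "data": {"increments": [[[0, 0.25, 0], [0, 0, 0], 1], [[0, 0.2, 0], [0, 0, 0], 1], [[0, 0, 0], [0, 0, 0], 3.8], [[0, 0, 0], [0, 0, 0], 3.8], [[0, 0, 0], [0, 0, 0], 3.8]]}}

```text
t: 39.02
eef_pos: [645.9, -37.4, 30.7]
tcp_rot: [-1.565, -0.001, -1.857]
ft_force: [-0.7, -0.2, 0.4]
opening: 0.392
```

Request:
{"op": "apply_moves", "data": {"increments": [[[0, -4, 0], [0, 0, 0], 3.8], [[0, -5, 0], [0, 0, 0], 3.8], [[0, -5, 0], [0, 0, 0], 3.8], [[5, -4, 0], [0, 0, 0], 3.8], [[5, 0, 0], [0, 0, 0], 3.8]]}}

```text
t: 39.65
eef_pos: [617.7, -130.7, 213.3]
tcp_rot: [-1.567, -0.002, -1.852]
ft_force: [1.6, -0.3, -1.1]
opening: 0.399
```

Run:
```python
from h import *
st=readout.state(); print(st['t'],np.round(st['eef_pos']),np.round(st['ft_force'],1))
W=[]
for n in ['scene','side','wrist']:
    p=read_camera(n); W.append(p['img'])
    for t in ['piston_a','guide_a','eye_loose','eye_stored','tray_red','dial_gauge']:
        print(n,t,[(np.round(towld(d['point'],p,st)).astype(int).tolist(),round(d['confidence'],2)) for d in nets.mark_of(p,t) if d['confidence']>.4])
a=cv2.resize(W[0][110:300,170:420],(500,380)); b=cv2.resize(W[1][140:390,190:380],(300,395))[:380]; c=cv2.resize(W[2][:250],(500,220)); 
o=np.zeros((600,800,3),np.uint8); o[:380,:500]=a;o[:380,500:]=b;o[380:,:500]=c
cv2.imwrite('pics/fin.png',o[:,:,::-1])
```

```text
39.65 [ 618. -131.  213.] [ 1.6 -0.3 -1.1]
scene piston_a [([436, 243, 1], 0.78), ([444, 330, 1], 0.71)]
scene guide_a [([459, -244, 6], 0.49), ([450, -326, 5], 0.48)]
scene eye_loose [([641, -37, 4], 0.61)]
scene eye_stored [([664, 42, 9], 0.79)]
scene tray_red [([652, 1, 1], 0.98), ([529, 131, -3], 0.71)]
scene dial_gauge [([530, 134, -3], 0.88)]
side piston_a [([435, 248, 3], 0.66), ([447, 325, -1], 0.59)]
side guide_a [([454, -322, 8], 0.87), ([460, -244, 2], 0.6)]
side eye_loose [([644, -36, 3], 0.88)]
side eye_stored [([668, 42, 0], 0.65)]
side tray_red [([654, 1, 0], 0.93)]
side dial_gauge [([528, 132, 5], 0.91)]
wrist piston_a []
wrist guide_a []
wrist eye_loose [([648, -35, 7], 0.72)]
wrist eye_stored [([671, 41, 6], 0.92)]
wrist tray_red [([658, -2, 2], 0.84)]
wrist dial_gauge [([529, 127, 1], 0.83)]
```

View pics/fin.png

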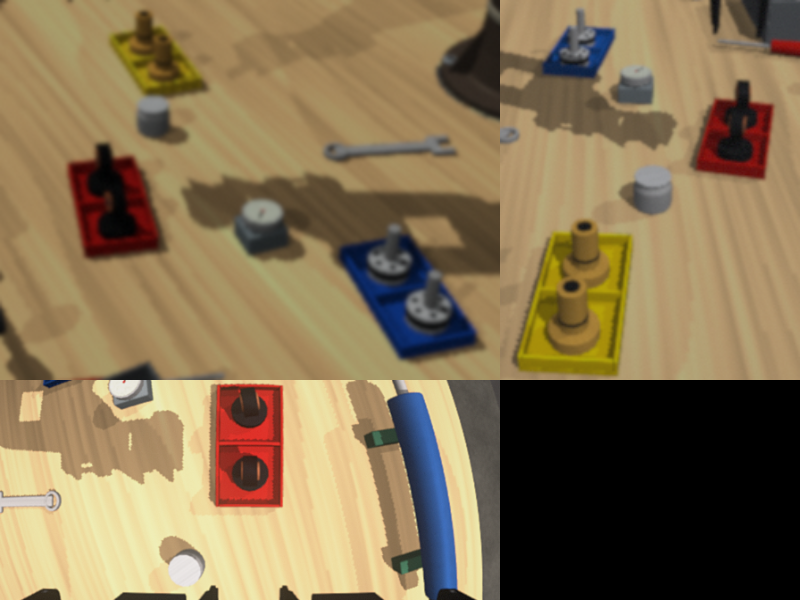

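All five parts stand upright and centred in their bays. The stored eye and the gauge are where they were. I'll let the arm settle, then hand in.

Request:
{"op": "apply_moves", "data": {"increments": [[[0, 0, 0], [0, 0, 0], 3.8], [[0, 0, 0], [0, 0, 0], 3.8], [[0, 0, 0], [0, 0, 0], 3.8], [[0, 0, 0], [0, 0, 0], 3.8], [[0, 0, 0], [0, 0, 0], 3.8]]}}

```text
t: 41.32
eef_pos: [616.9, -129.9, 210.1]
tcp_rot: [-1.572, -0.002, -1.853]
ft_force: [0.8, 0.6, -0.4]
opening: 0.397
```

```bash
python3 -c "
from cell import env; print(env.job_done())"
```

```text
the job is handed in; nothing more can be done
None
```

I put both pistons in the blue tray, both rod guides in the yellow tray and the loose eye in the red tray's free bay. I handed the job in at about 41 s of the 118 s allowed; no verdict was reported.

- **Final check:** the last pictures from the scene, side and wrist cameras show all five parts upright in their own bays. Measured positions are within about 7 mm of the bay centres, against the 19 mm allowed.
- **Stored eye and gauge:** both read where they were at the start, within network noise of about 5 mm.
- **Weak or disagreeing checks:**
  - The silhouette fit for the loose eye's yaw was poor (overlap 0.83, then 0.53). I took the yaw from the edge-on view instead.
  - A few height readings from the networks were off by up to about 5 mm: 8 mm for one guide and 9 mm for the stored eye, against about 4 mm expected. The other cameras and the pictures show these parts flat on the floor.
  - One guide was pressed down with about 32 N on the tray floor before release. That was the highest force I read, and it is under the limits.

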